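# Get the primer pot out from among the paint bottles

### The arm

A 7-joint arm with a two-finger parallel gripper is mounted at the origin on the work surface. World frame = base frame: x ahead of the robot, y to its left, z up, the work surface at z = 0. Lengths are in m, angles in rad, forces in N, time in s.
With the tool pointing down it reaches from about 0.425 to 1.025 m from the base axis. Payload 3.6 kg.
Tool frame: the origin (TCP) lies midway between the tips of the shut fingers; the grasp point (between the pads) lies r.grip_point_offset behind it (r.grip_point_offset is the distance from the TCP to the grasp point, in m); z points along the fingers, y is the line along which they close (so a half turn about z gives the same grasp; the last joint's range is limited). The gripper opens to 85 mm and grips with 20 to 120 N. Pads are 22 mm wide; open, the fingers measure 114 mm over their backs; the gripper's body (76 mm by 85 mm) begins 54 mm behind the grasp point. The pads swing forward as they close: fully open they stand 13 mm farther back than shut.
Start: joints at [-1.21, 0.591, 0.048, 1.609, -0.033, 0.943, -0.034], TCP at [0.318, 0.651, 0.194] pointing down, gripper open.
Joint ranges: [-2.69, 2.69], [-0.47, 2.24], [-1.27, 1.36], [0.19, 2.51], [-1.53, 4.68], [0.08, 2.07], [-3.09, 3.09]. Speed limits (rad/s): [2.57, 2.57, 3.14, 3.14, 3.14, 3.14, 3.14].

### API

Orientations are given as a unit quaternion [w, x, y, z].
In Python, from workcell import r gives the robot as it stands.
- The arm moves only by the tool step_arm, never from a script. Its argument "rows" is one flat list of numbers, 7 for each row, row after row: the shift along the world's x, y, z in units of 25 mm (1.0 is 25 mm), then the turn, a rotation vector about the world's x, y, z in units of 8 degrees (1.0 is 8 degrees), then the closure, from -1 (fully open) to 1 (shut). In form: [x, y, z, wx, wy, wz, hand, x, y, z, wx, wy, wz, hand, ...]. A call has 1 to 10 rows; each row shifts and turns the commanded pose from where the row before left it; what a row does not reach is not made up. A row lasts 1/8 s, in which the tool goes at most 62.5 mm and 10.7 degrees, less where a joint would pass 70% of its speed; a pose out of reach is approached as far as the arm can. A call is refused whole if a number of a shift passes 1 or a number of a turn 1, either way. A call with a gripper value outside its range is refused whole. The fingers move at their own pace and stop on an object; "grip_force" is the grip in N (left out, the last holds). Time passes only in rows, so rows that do not move let the fingers close. It gives the time, the measured TCP pose, the force, the opening and the grip force at its end, in the units of the state.
- r.observe(): the state, without advancing time (a new reading comes with each control period).
- r.snapshot(name): name is "scene" or "top" or "wrist"; returns the picture (400x640x3 uint8, blue, green, red); there is no depth.
- r.get_calibration(name): a dict with "K" (3x3 intrinsics, pixels), "rvec" (rotation vector, rad) and "tvec" (3), from world to camera coordinates, as OpenCV has them; the wrist camera has in their place "mount" (4x4, takes a point from camera to tool coordinates, whose origin is the TCP and whose axes are the flange's). Camera axes: x right, y down, z forward; pixel columns grow to the right and rows downward; lengths in m; the calibration is good to about 2 mm. A picture is of the moment at which its call begins: read the wrist's pose just before it. get_calibration takes no time and is no camera call.
- r.close_job(): hands the job in; it is judged then, once.
The state is a dict: "time": time; "joint_positions": joint angles; "joint_velocities": joint speeds; "tau": joint torques, N m; "tool_pos": TCP position; "tcp_rot": TCP orientation; "contact_force": force on the tool from outside, world axes, zero at the start; "ft_torque": the same for the moment, N m; "opening": opening from 0.0 (shut) to 1.0 (fully open); "gripper_force": force on a finger pad.
Only numpy, scipy, OpenCV 4.12 (cv2) and the standard library are available. Lean on these libraries where they do the work, as an engineer would, in place of code of your own. Each camera call takes 0.05 s, during which the arm holds its last target. There are 200 camera calls.

### The job

The primer pot is hemmed in by the three paint bottles on the round wooden stand: first move all three bottles to the grey tray, upright, then take out the white pot with the black lid and stand it in the middle of the cork mat. Once it is there, put every bottle back upright in the middle of the spot of its own colour. Tip none of them over, and leave the jar of brushes where it is.

Things in the scene. Friction and masses are not known exactly. Their poses are not given: they have to be found in the camera images.
- bottle_red: red plastic paint bottle, loose, about 140 g, round, 120 mm tall in all: straight body 44 mm in diameter up to 88 mm, a shoulder up to 101 mm, then a cap 21 mm in diameter in the same red; a white band runs round its lower half. Origin at the centre of its foot, z up. It starts standing on the spot of its own colour.
- bottle_yellow: yellow plastic paint bottle, loose, about 140 g, round, 120 mm tall in all: straight body 44 mm in diameter up to 88 mm, a shoulder up to 101 mm, then a cap 21 mm in diameter in the same yellow; a white band runs round its lower half. Origin at the centre of its foot, z up. It starts standing on the spot of its own colour.
- bottle_blue: blue plastic paint bottle, loose, about 140 g, round, 120 mm tall in all: straight body 44 mm in diameter up to 88 mm, a shoulder up to 101 mm, then a cap 21 mm in diameter in the same blue; a white band runs round its lower half. Origin at the centre of its foot, z up. It starts standing on the spot of its own colour.
- spot_red: red round spot, a fixed disc 56 mm in diameter and 3 mm thick on top of a fixed round wooden stand (190 mm in diameter, 12 mm thick). Origin at the centre of the disc's underside, so its top is 3 mm above the origin and 15 mm above the table. The three spots lie 54 mm from the middle of the stand, 120 degrees apart (94 mm from one another); which colour is where varies.
- spot_yellow: yellow round spot, a fixed disc 56 mm in diameter and 3 mm thick on top of a fixed round wooden stand (190 mm in diameter, 12 mm thick). Origin at the centre of the disc's underside, so its top is 3 mm above the origin and 15 mm above the table. The three spots lie 54 mm from the middle of the stand, 120 degrees apart (94 mm from one another); which colour is where varies.
- spot_blue: blue round spot, a fixed disc 56 mm in diameter and 3 mm thick on top of a fixed round wooden stand (190 mm in diameter, 12 mm thick). Origin at the centre of the disc's underside, so its top is 3 mm above the origin and 15 mm above the table. The three spots lie 54 mm from the middle of the stand, 120 degrees apart (94 mm from one another); which colour is where varies.
- pot: short white pot of primer with a black lid of the same width, loose, about 120 g, round, 47 mm in diameter, 58 mm tall. Origin at the centre of its foot, z up. It starts in the middle of the wooden stand (on the wood, 12 mm above the table), hemmed in by the three taller bottles with gaps of only about 9 mm.
- tray: empty grey shallow tray, fixed, to the left or right of the stand: 270 mm along its x, 130 mm along its y, walls 4 mm thick and 16 mm high, floor 4 mm thick. Origin at the centre of its underside. It holds the three bottles in a row along its x, for instance 85 mm apart.
- mat: round cork mat, fixed, on the other side of the stand next to a flat white cut-out panel: 90 mm in diameter, 6 mm thick. Origin at the centre of its underside.
- brush_jar: greenish glass jar, 68 mm in diameter and 85 mm tall, loose, with three brushes standing in it up to 165 mm above the table; it stands beyond the stand, to the left as the robot sees it. Origin at the centre of its foot.
Things that resemble listed ones, but are neither listed nor needed, are in the scene too. Several things have the shape of the pot; the one meant has the colours described above.

How it is judged:
On the way, in this order (a step that is already met when the one before it is completed fails the run):
1. all three bottles stand upright in the grey tray while the pot is still in its place on the stand (x of bottle_red in the frame of tray between -0.125 and 0.125 m and y of bottle_red in the frame of tray between -0.055 and 0.055 m and z of each of bottle_red, bottle_yellow, bottle_blue in the frame of tray below 0.012 m and linear speed of each of bottle_red, bottle_yellow, bottle_blue below 0.02 m/s and angle between each of bottle_red, bottle_yellow, bottle_blue's own z axis and vertical below 0.1 rad and x of bottle_yellow in the frame of tray between -0.125 and 0.125 m and y of bottle_yellow in the frame of tray between -0.055 and 0.055 m and x of bottle_blue in the frame of tray between -0.125 and 0.125 m and y of bottle_blue in the frame of tray between -0.055 and 0.055 m and distance of pot from where it was at the start of the episode below 0.04 m), for 0.2 s.
2. the pot stands in the middle of the cork mat while the three bottles are still in the tray (horizontal distance between pot and mat below 0.015 m and z of pot in the frame of mat below 0.012 m and linear speed of each of pot, bottle_red, bottle_yellow, bottle_blue below 0.02 m/s and angle between each of pot, bottle_red, bottle_yellow, bottle_blue's own z axis and vertical below 0.1 rad and x of bottle_red in the frame of tray between -0.125 and 0.125 m and y of bottle_red in the frame of tray between -0.055 and 0.055 m and z of each of bottle_red, bottle_yellow, bottle_blue in the frame of tray below 0.012 m and x of bottle_yellow in the frame of tray between -0.125 and 0.125 m and y of bottle_yellow in the frame of tray between -0.055 and 0.055 m and x of bottle_blue in the frame of tray between -0.125 and 0.125 m and y of bottle_blue in the frame of tray between -0.055 and 0.055 m), for 0.2 s.
At the end, for the whole second after the job is handed in: The pot stands upright on the cork mat, its centre within 15 mm of the mat's; each bottle stands upright on the spot of its own colour, centres within 12 mm; the jar of brushes is within 30 mm of where it started; all are at rest and released (horizontal distance between pot and mat below 0.015 m and z of pot in the frame of mat below 0.012 m and linear speed of each of pot, bottle_red, bottle_yellow, bottle_blue below 0.02 m/s and angle between each of pot, bottle_red, bottle_yellow, bottle_blue's own z axis and vertical below 0.1 rad and horizontal distance between bottle_red and spot_red below 0.012 m and z of bottle_red in the frame of spot_red below 0.008 m and horizontal distance between bottle_yellow and spot_yellow below 0.012 m and z of bottle_yellow in the frame of spot_yellow below 0.008 m and horizontal distance between bottle_blue and spot_blue below 0.012 m and z of bottle_blue in the frame of spot_blue below 0.008 m and distance of brush_jar from where it was at the start of the episode below 0.03 m); the robot touches nothing.
It fails at once if a bottle or the pot is tipped by more than 40 degrees (angle between any of bottle_red, bottle_yellow, bottle_blue, pot's own z axis and vertical above 0.7 rad).
It fails at once if the jar of brushes is moved by more than 30 mm or tipped (distance of brush_jar from where it was at the start of the episode above 0.03 m or angle between brush_jar's own z axis and vertical above 0.5 rad).
It also fails if it takes over 136 s, if anything falls off the work surface, if the arm or the gripper's body presses on something with over 40 N, if the wrist force passes 120 N, or if a joint passes its speed limit or range.

## Working session

There is one attempt and no reset: what is moved stays moved. The work goes in short steps, Python scripts to look and compute and a tool call to move; the robot and the scene stay as the last step left them, time stands still between calls to the robot, and variables do not carry over. Pictures are saved under pics/ and viewed, at most 14 in all, crops included, and the job is handed in when it is done.

Besides the shell and the picture viewer there is one more tool, called after ">>>" as a command line: name --argument value ..., lists and objects as JSON in quotes. step_arm: Moves the arm, as the interface text tells. Its arguments: {"type":"object","properties":{"rows":{"type":"array"},"grip_force":{"type":"number"}},"required":["rows"]}

```bash
mkdir -p pics; python3 - <<'E'
from workcell import r
import cv2
o=r.observe(); print(o['time'],o['tool_pos'],o['tcp_rot'],o['opening'],r.grip_point_offset)
for n in('scene','top'):
    cv2.imwrite(f'pics/{n}0.png',r.snapshot(n)); print(n,r.get_calibration(n))
print(r.get_calibration('wrist'))
E
```

```text
0.0 [0.31806648 0.65050447 0.19275394] [-1.90681201e-04  2.25398226e-01  9.74266078e-01 -1.10082746e-03] 0.9952062789902684 0.0187
scene {'K': array([[406.7964678 ,   0.        , 320.87898958],
       [  0.        , 406.7964678 , 201.34219045],
       [  0.        ,   0.        ,   1.        ]]), 'rvec': array([ 1.5706602 ,  2.10652517, -0.77138019]), 'tvec': array([ 0.15923997, -0.411134  ,  1.27166365])}
top {'K': array([[506.704405  ,   0.        , 322.73721432],
       [  0.        , 506.704405  , 200.3424167 ],
       [  0.        ,   0.        ,   1.        ]]), 'rvec': array([ 2.17457588, -2.19438662,  0.08282257]), 'tvec': array([-0.01045337,  0.61262845,  1.10229687])}
{'K': array([[292.90004085,   0.        , 324.77616733],
       [  0.        , 292.90004085, 201.75729574],
       [  0.        ,   0.        ,   1.        ]]), 'mount': array([[ 3.52258164e-04, -9.58628054e-01, -2.84661431e-01,
         7.28340658e-02],
       [ 9.99999527e-01,  5.95673182e-04, -7.68530618e-04,
        -2.78694672e-05],
       [ 9.06300191e-04, -2.84661026e-01,  9.58627811e-01,
        -1.80216951e-01],
       [ 0.00000000e+00,  0.00000000e+00,  0.00000000e+00,
         1.00000000e+00]])}
```

View pics/top0.png

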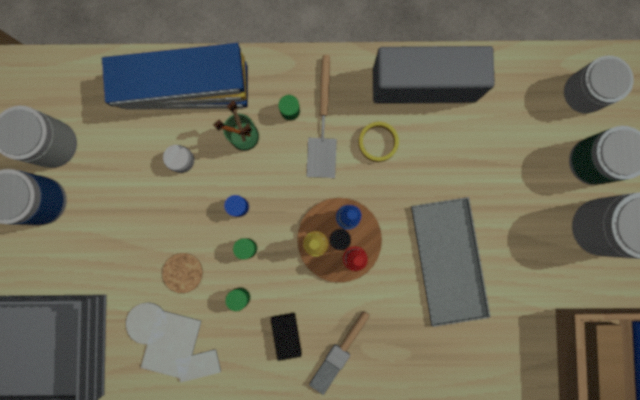

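View pics/scene0.png

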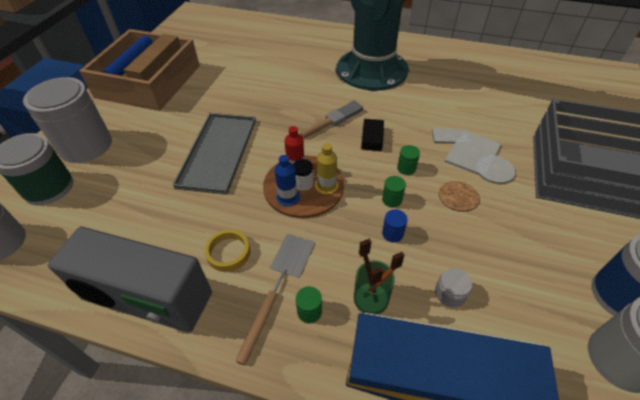

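The top view shows the stand at (340,240), with the blue bottle at (348,216), yellow at (316,244) and red at (356,260). The tray is at (450,262), the mat at (182,273) and the jar at (241,131).

Things that could be taken for the pot (top view pixels):
- white with black lid at (340,239), which matches the description
- all-white pot at (178,158)
- green pots at (289,106), (245,248) and (237,299)
- blue pot at (236,206)
- black box at (286,336)

I choose (340,239) and will check it in a close crop.

```bash
cat > h.py <<'E'
import numpy as np, cv2
from workcell import r
from scipy.spatial.transform import Rotation as R
def ray(name,uv,o=None):
    c=r.get_calibration(name)
    d=np.array([*cv2.undistortPoints(np.float64([[uv]]),c['K'],None).ravel(),1])
    if name=='wrist':
        q=o['tcp_rot']; A=R.from_quat([q[1],q[2],q[3],q[0]]).as_matrix(); M=c['mount']
        return np.array(o['tool_pos'])+A@M[:3,3], A@M[:3,:3]@d
    A=cv2.Rodrigues(c['rvec'])[0]; return -A.T@c['tvec'], A.T@d
def plane(name,uv,z,o=None):
    p,d=ray(name,uv,o); return (p+d*(z-p[2])/d[2])[:2]
def blobs(im,lo,hi,amin=40,box=None):
    h=cv2.cvtColor(im,cv2.COLOR_BGR2HSV); m=cv2.inRange(h,np.array(lo),np.array(hi))
    if box: k=np.zeros_like(m); x0,y0,x1,y1=box; k[y0:y1,x0:x1]=1; m=m*k
    m=cv2.morphologyEx(m,cv2.MORPH_OPEN,np.ones((3,3)))
    cs=[c for c in cv2.findContours(m,0,1)[0] if cv2.contourArea(c)>=amin]
    return sorted(cs,key=cv2.contourArea,reverse=True)
E
python3 - <<'E'
from h import *
im=cv2.imread('pics/top0.png'); np.set_printoptions(precision=4,suppress=True)
hsv=cv2.cvtColor(im,cv2.COLOR_BGR2HSV)
for n,p in dict(wood=(305,265),mat=(182,273),tray=(450,262),table=(280,180),blue=(349,215),yel=(317,242),red=(356,260),lid=(340,239)).items(): print(n,hsv[p[1],p[0]])
cv2.imwrite('pics/crop.png',np.hstack([cv2.resize(im[180:300,280:400],(400,400),interpolation=cv2.INTER_CUBIC),cv2.resize(cv2.imread('pics/scene0.png')[120:220,255:355],(400,400),interpolation=cv2.INTER_CUBIC)]))
def rep(n,cs,z):
    for c in cs[:2]:
        e=cv2.fitEllipse(c); print(n,np.round(e[0],1),np.round(e[1],1),cv2.contourArea(c),'->',plane('top',e[0],z))
rep('mat',blobs(im,(5,60,60),(18,255,255),200,(150,240,215,305)),.006)
rep('stand',blobs(im,(3,110,40),(16,255,255),500,(285,185,395,295)),.012)
cs=blobs(im,(30,0,60),(130,75,255),500,(400,190,500,335))
for c in cs[:1]:
    b=cv2.minAreaRect(c);P=cv2.boxPoints(b);W=np.array([plane('top',p,.010) for p in P]);print('tray',b,W,W.mean(0),np.linalg.norm(np.diff(W,axis=0),axis=1))
E
```

```text
wood [17 99 98]
mat [ 15 110 135]
tray [ 72  12 110]
table [ 27  67 144]
blue [109 185 127]
yel [ 28 153 142]
red [  0 187 142]
lid [120  36  14]
mat [181.8 272.5] [38.6 39.6] 1199.0 -> [0.4553 0.2995]
stand [338.9 239.6] [82.7 83.4] 5422.0 -> [ 0.5254 -0.0512]
tray ((457.3572998046875, 260.09332275390625), (122.055419921875, 72.86612701416016), 80.44570922851562) [[ 0.599  -0.2147]
 [ 0.6248 -0.3769]
 [ 0.3575 -0.4129]
 [ 0.3327 -0.2535]] [ 0.4785 -0.3145] [0.1642 0.2697 0.1614]
```

View pics/crop.png

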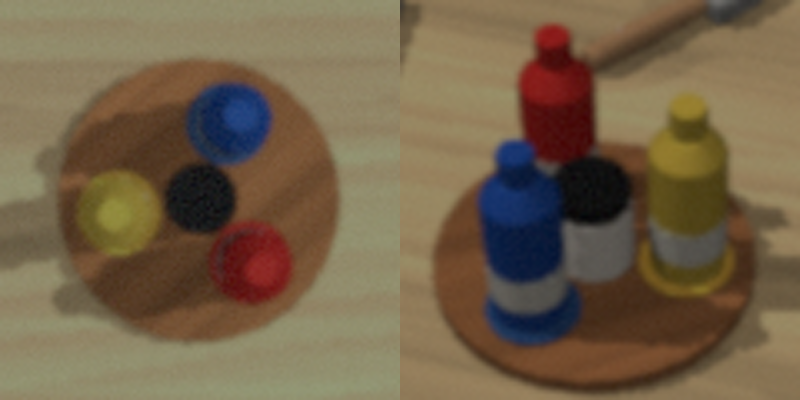

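The crop confirms it: the white pot with the black lid stands in the middle, with blue, yellow and red bottles around it. Next I'll measure the caps and lid with both views.

```bash
python3 - <<'E'
from h import *
np.set_printoptions(precision=4,suppress=True)
im=cv2.imread('pics/top0.png'); g=cv2.GaussianBlur(im,(3,3),0)
def tri(a,b):
    (p,d),(q,e)=ray('top',a),ray('scene',b); s=np.linalg.lstsq(np.c_[d,-e],q-p,rcond=None)[0]
    return (p+s[0]*d+q+s[1]*e)/2, np.linalg.norm(p+s[0]*d-q-s[1]*e)
C=lambda x,y:(280+(x+.5)*.3-.5,180+(y+.5)*.3-.5)
S=lambda x,y:(255+(x-400+.5)*.25-.5,120+(y+.5)*.25-.5)
for n,lo,hi,cap,sc in(('blue',(100,120,30),(125,255,255),(242,117),(516,150)),('yellow',(22,110,60),(34,255,255),(115,214),(689,101)),('red',(0,150,50),(6,255,255),(264,266),(553,32))):
    c=blobs(im,lo,hi,60,(295,195,385,285))[0]; (x,y),rad=cv2.minEnclosingCircle(c)
    print(n,'body',(x,y),rad,plane('top',(x,y),.103),'cap',plane('top',C(*cap),.135),tri(C(*cap),S(*sc)))
print('lid',plane('top',C(200,199),.07),tri(C(200,199),S(593,189)))
W=np.array([plane('top',p,.016) for p in((412,207),(467,199),(488,318),(432,326))]);print('tray',W,W.mean(0))
E
```

```text
blue body (348.6524963378906, 216.7991180419922) 12.128796577453613 [ 0.5721 -0.0688] cap [ 0.5748 -0.0744] (array([ 0.5744, -0.0731,  0.1348]), np.float64(0.0027604824410796098))
yellow body (314.0, 243.9130401611328) 12.453792572021484 [0.5172 0.0029] cap [0.5177 0.0021] (array([0.5175, 0.0029, 0.1379]), np.float64(0.0017756635031106413))
red body (355.0714416503906, 258.3571472167969) 12.529644012451172 [ 0.487  -0.0809] cap [ 0.4861 -0.0862] (array([ 0.4857, -0.0843,  0.1383]), np.float64(0.0035817651040536166))
lid [ 0.526  -0.0509] (array([ 0.5257, -0.0503,  0.0658]), np.float64(0.0016132459432094664))
tray [[ 0.5963 -0.2151]
 [ 0.6131 -0.3384]
 [ 0.3506 -0.3767]
 [ 0.3344 -0.2532]] [ 0.4736 -0.2959]
```

>>> step_arm --rows '[0,-1,0.2,0,0,0.85,-1,0,-1,0.2,0,0,0.85,-1,0,-1,0,0,0,0.85,-1,0.5,-1,0,0,0,0.85,-1,0.5,-1,0,0,0,0.85,-1,0.5,-1,0,0,0,0,-1,0.5,-1,0,0,0,0,-1,0.5,-1,0,0,0,0,-1,0.5,-1,0,0,0,0,-1,0.5,-1,0,0,0,0,-1]'

```text
time: 1.35
tool_pos: [0.4061, 0.4001, 0.2035]
tcp_rot: [-0.0, -0.069, 0.998, -0.0]
contact_force: [0.3, 1.1, -0.1]
opening: 1.001
gripper_force: 0.0
```

>>> step_arm --rows '[0.3,-1,0,0,0,0,-1,0.3,-1,0,0,0,0,-1,0.3,-1,0,0,0,0,-1,0.3,-1,0,0,0,0,-1,0.3,-1,0,0,0,0,-1,0.3,-1,0,0,0,0,-1,0.3,-1,0,0,0,0,-1,0.3,-1,0,0,0,0,-1,0.3,-1,0,0,0,0,-1,0.3,-1,0,0,0,0,-1]'

```text
time: 2.6
tool_pos: [0.4808, 0.1503, 0.2036]
tcp_rot: [-0.0, -0.069, 0.998, -0.0]
contact_force: [0.2, 0.3, -0.2]
opening: 1.004
gripper_force: 0.0
```

>>> step_arm --rows '[0.1,-1,0,0,0,0,-1,0,-1,0,0,0,0,-1,0,-1,0,0,0,0,-1,0,-1,0,0,0,0,-1,0,-1,0,0,0,0,-1,0,-1,0,0,0,0,-1,0,-1,0,0,0,0,-1,0,-1,0,0,0,0,-1,0,-1,0,0,0,0,-1,0,0,0,0,0,0,-1]'

```text
time: 3.85
tool_pos: [0.4829, -0.0757, 0.2037]
tcp_rot: [-0.0, -0.067, 0.998, -0.0]
contact_force: [-0.5, -0.4, -0.0]
opening: 0.999
gripper_force: 0.0
```

```bash
python3 - <<'E'
from h import *
o=r.observe(); im=r.snapshot('wrist'); print(o['tool_pos'],o['tcp_rot']); cv2.imwrite('pics/w1.png',im)
h=cv2.cvtColor(im,cv2.COLOR_BGR2HSV)
for n,p in dict(red=(.4836,-.0844,.135),blue=(.5761,-.0711,.135),yel=(.5183,.0025,.135)).items():
    c=r.get_calibration('wrist');q=o['tcp_rot'];A=R.from_quat([q[1],q[2],q[3],q[0]]).as_matrix();M=c['mount']
    X=M[:3,:3].T@(A.T@(np.array(p)-o['tool_pos'])-M[:3,3]);print(n,c['K']@X/X[2])
E
```

```text
[ 0.48294203 -0.0756986   0.20368259] [-3.40715768e-04 -6.71819737e-02  9.97740630e-01 -3.18992718e-04]
red [314.92751518 200.17074001   1.        ]
blue [316.60583383 292.19746638   1.        ]
yel [403.0562536  247.82838591   1.        ]
```

View pics/w1.png

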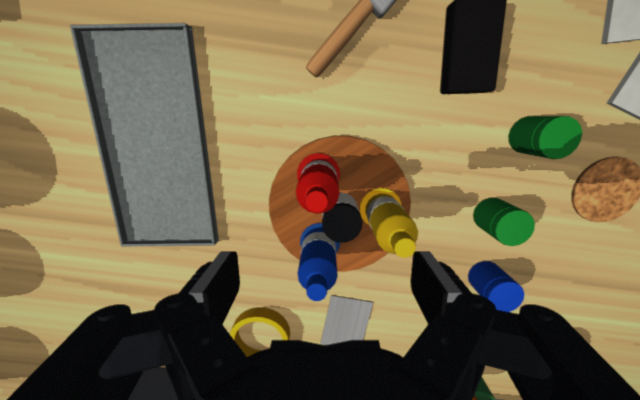

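The wrist view agrees: red cap at (316,201), blue at (317,292) and yellow at (404,245), all within 1–3 px of the predictions. Next is grasping red.

>>> step_arm --rows '[0,-0.35,0,0,0,0,-1,0,0,-1,0,0,0,-1,0,0,-1,0,0,0,-1,0,0,-1,0,0,0,-1,0,0,-1,0,0,0,-1,0,0,-1,0,0,0,-1,0,0,-0.5,0,0,0,-1,0,0,0,0,0,0,-1]'

```text
time: 4.9
tool_pos: [0.4831, -0.082, 0.0658]
tcp_rot: [-0.001, -0.07, 0.998, 0.0]
contact_force: [-1.0, -0.4, 0.2]
opening: 0.998
gripper_force: 0.0
```

>>> step_arm --rows '[0,0,0,0,0,0,0.5,0,0,0,0,0,0,1,0,0,0,0,0,0,1,0,0,0,0,0,0,1,0,0,0,0,0,0,1,0,0,0,0,0,0,1,0,0,0,0,0,0,1,0,0,0,0,0,0,1]' --grip_force 30

```text
time: 5.9
tool_pos: [0.4846, -0.0833, 0.0676]
tcp_rot: [0.001, -0.069, 0.998, -0.001]
contact_force: [-1.3, -1.2, 6.0]
opening: 0.412
gripper_force: 24.3
```

```bash
python3 - <<'E'
from h import *
o=r.observe();print(o['opening'],o['gripper_force'],o['contact_force'])
a=r.snapshot('wrist');b=r.snapshot('scene')
cv2.imwrite('pics/g1.png',np.hstack([cv2.resize(a[150:400,170:480],(400,322)),cv2.resize(b[80:220,240:400],(368,322),interpolation=2)]))
E
```

```text
0.41180578524428146 24.33371562577122 [-1.34356547 -1.21556894  6.00537386]
```

View pics/g1.png

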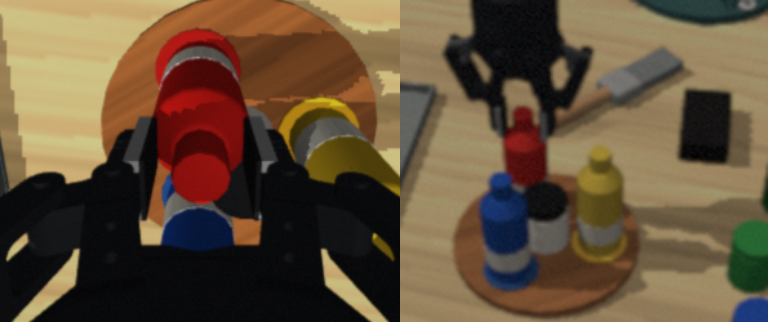

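```bash
python3 - <<'E'
from h import *
o=r.observe();c=r.get_calibration('wrist');q=o['tcp_rot'];A=R.from_quat([q[1],q[2],q[3],q[0]]).as_matrix();M=c['mount']
for s in(-.022,.022):
  for z in(.067,.075,.085,.095,.103):
    p=np.array(o['tool_pos'])+A[:,1]*s; p[2]=z
    X=M[:3,:3].T@(A.T@(p-o['tool_pos'])-M[:3,3]);u=(c['K']@X/X[2]);print(s,z,((u[0]-170)*400/310).round(),((u[1]-150)*322/250).round())
E
```

```text
-0.022 0.067 157.0 102.0
-0.022 0.075 155.0 108.0
-0.022 0.085 152.0 117.0
-0.022 0.095 150.0 126.0
-0.022 0.103 147.0 134.0
0.022 0.067 242.0 102.0
0.022 0.075 244.0 109.0
0.022 0.085 246.0 117.0
0.022 0.095 249.0 126.0
0.022 0.103 251.0 135.0
```

>>> step_arm --rows '[0,0,0.3,0,0,0,1,0,0,0.4,0,0,0,1,0,0,0,0,0,0,1]'

```text
time: 6.38
tool_pos: [0.4838, -0.0823, 0.0846]
tcp_rot: [0.001, -0.069, 0.998, -0.0]
contact_force: [0.4, -0.7, -1.8]
opening: 0.231
gripper_force: 47.0
```

```bash
python3 - <<'E'
from h import *
o=r.observe();print(o['opening'],o['gripper_force'],o['contact_force'],o['tool_pos'])
a=r.snapshot('wrist');b=r.snapshot('scene')
cv2.imwrite('pics/g2.png',np.hstack([cv2.resize(a[150:400,170:480],(400,322)),cv2.resize(b[80:220,240:400],(368,322),interpolation=2)]))
E
```

```text
0.23120169893013365 46.95593598182313 [ 0.43040321 -0.71965195 -1.82231662] [ 0.48383823 -0.08234378  0.08459155]
```

View pics/g2.png

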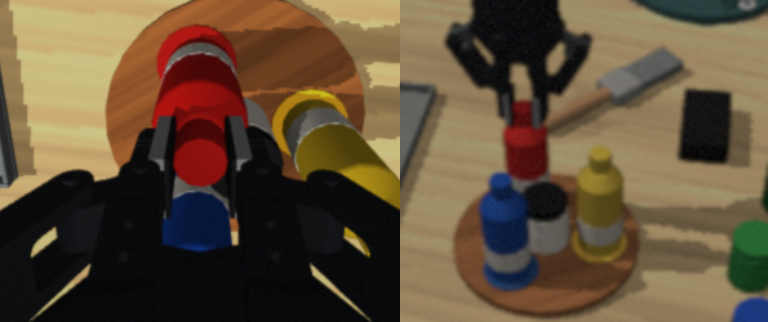

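The pads first closed on the shoulder, then slid up onto the cap at (200,150). Red is now held by its cap (about 20 mm opening) and lifted clear. Palm clearance is too small for a body grasp, so I'll use cap grips throughout. Next is carrying red to the near tray slot.

>>> step_arm --rows '[0,0,0.5,0,0,0,1,0,0,1,0,0,0,1,0,0,0.5,0,0,0,1,0,0,0,0,0,0,1]' --grip_force 50

```text
time: 6.98
tool_pos: [0.4842, -0.0825, 0.1348]
tcp_rot: [0.001, -0.069, 0.998, -0.0]
contact_force: [0.5, -0.7, -1.1]
opening: 0.226
gripper_force: 64.7
```

```bash
python3 - <<'E'
from h import *
o=r.observe();print(o['opening'],o['gripper_force'],o['contact_force'],o['tool_pos'])
b=r.snapshot('scene'); a=r.snapshot('wrist')
cv2.imwrite('pics/g3.png',np.hstack([cv2.resize(a[150:400,170:480],(400,322)),cv2.resize(b[80:220,240:400],(368,322),interpolation=2)]))
E
```

```text
0.2261531590201535 64.72822511364939 [ 0.4570857  -0.6728684  -1.12108153] [ 0.48424221 -0.08249775  0.13484769]
```

View pics/g3.png

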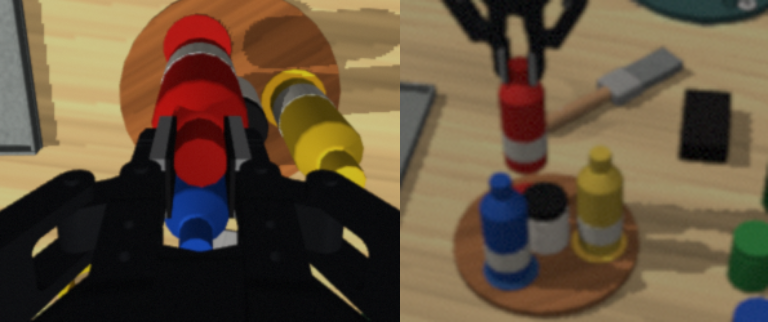

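```bash
python3 - <<'E'
from h import *
c,d=ray('scene',(294.3,154.8)); o=r.observe(); t=np.array(o['tool_pos'])
u=(c-t)[:2];u/=np.linalg.norm(u); p=t[:2]+.022*u
s=np.dot(p-c[:2],u)/np.dot(d[:2],u); print('foot z',(c+s*d))
E
```

```text
foot z [ 0.50444661 -0.07644469  0.07646794]
```

>>> step_arm --rows '[-0.3,-0.8,0,0,0,0,1,-0.38,-0.92,0,0,0,0,1,-0.38,-0.92,0,0,0,0,1,-0.38,-0.92,0,0,0,0,1,-0.38,-0.92,0,0,0,0,1,-0.38,-0.92,0,0,0,0,1,-0.38,-0.92,0,0,0,0,1,-0.38,-0.92,0,0,0,0,1,-0.38,-0.92,0,0,0,0,1,-0.38,-0.92,0,0,0,0,1]'

```text
time: 8.32
tool_pos: [0.3895, -0.3097, 0.1329]
tcp_rot: [-0.001, -0.069, 0.998, 0.001]
contact_force: [0.7, -0.3, -1.3]
opening: 0.224
gripper_force: 64.9
```

>>> step_arm --rows '[0,0,-0.8,0,0,0,1,0,0,-1,0,0,0,1,0,0,-0.5,0,0,0,1,0,0,-0.2,0,0,0,1,0,0,0,0,0,0,1]'

```text
time: 8.95
tool_pos: [0.3905, -0.3094, 0.0713]
tcp_rot: [-0.0, -0.069, 0.998, 0.0]
contact_force: [0.1, -0.2, -1.1]
opening: 0.221
gripper_force: 64.9
```

>>> step_arm --rows '[0,0,-0.1,0,0,0,1,0,0,-0.1,0,0,0,1,0,0,0,0,0,0,1]'

```text
time: 9.32
tool_pos: [0.3906, -0.3095, 0.0665]
tcp_rot: [0.0, -0.069, 0.998, -0.0]
contact_force: [-0.4, 0.4, -1.4]
opening: 0.224
gripper_force: 64.9
```

>>> step_arm --rows '[0,0,-0.1,0,0,0,1,0,0,-0.06,0,0,0,1,0,0,0,0,0,0,1]'

```text
time: 9.7
tool_pos: [0.3912, -0.31, 0.0662]
tcp_rot: [0.001, -0.069, 0.998, -0.0]
contact_force: [-5.8, 4.1, 35.4]
opening: 0.222
gripper_force: 74.7
```

>>> step_arm --rows '[0,0,-0.06,0,0,0,1,0,0,0,0,0,0,1]'

```text
time: 9.95
tool_pos: [0.3915, -0.3102, 0.0662]
tcp_rot: [0.001, -0.069, 0.998, -0.001]
contact_force: [-7.4, 5.8, 48.4]
opening: 0.222
gripper_force: 78.5
```

>>> step_arm --rows '[0,0,-0.06,0,0,0,1,0,0,0,0,0,0,1]'

```text
time: 10.2
tool_pos: [0.3917, -0.3103, 0.0661]
tcp_rot: [0.001, -0.069, 0.998, -0.001]
contact_force: [-8.8, 7.7, 62.8]
opening: 0.223
gripper_force: 82.3
```

>>> step_arm --rows '[0,0,-0.06,0,0,0,1,0,0,0,0,0,0,1]'

```text
time: 10.45
tool_pos: [0.3921, -0.3105, 0.0661]
tcp_rot: [0.002, -0.069, 0.998, -0.001]
contact_force: [-11.6, 8.5, 75.9]
opening: 0.229
gripper_force: 86.2
```

Contact came at TCP z = 0.066 and I pressed further than needed, so I'm backing off and then releasing.

>>> step_arm --rows '[0,0,0.15,0,0,0,1,0,0,0.1,0,0,0,1,0,0,0,0,0,0,1]'

```text
time: 10.82
tool_pos: [0.391, -0.3099, 0.0663]
tcp_rot: [0.001, -0.069, 0.998, -0.001]
contact_force: [-2.5, 2.3, 19.8]
opening: 0.225
gripper_force: 70.5
```

>>> step_arm --rows '[0,0,0,0,0,0,0.2,0,0,0,0,0,0,-0.2,0,0,0,0,0,0,-1,0,0,0,0,0,0,-1,0,0,0,0,0,0,-1,0,0,1,0,0,0,-1,0,0,1,0,0,0,-1,0,0,1,0,0,0,-1,0,0,1,0,0,0,-1]'

```text
time: 11.95
tool_pos: [0.3902, -0.3093, 0.1648]
tcp_rot: [-0.0, -0.069, 0.998, 0.0]
contact_force: [-0.1, -0.3, 0.1]
opening: 1.001
gripper_force: 0.0
```

```bash
python3 - <<'E'
from h import *
o=r.observe();print(o['opening'],o['contact_force'],o['tool_pos'])
a=r.snapshot('top')
cv2.imwrite('pics/t1.png',cv2.resize(a[180:360,280:540],(780,540),interpolation=2))
E
```

```text
1.0006824249835393 [-0.09711143 -0.31115173  0.14468512] [ 0.39019323 -0.309272    0.16478644]
```

View pics/t1.png

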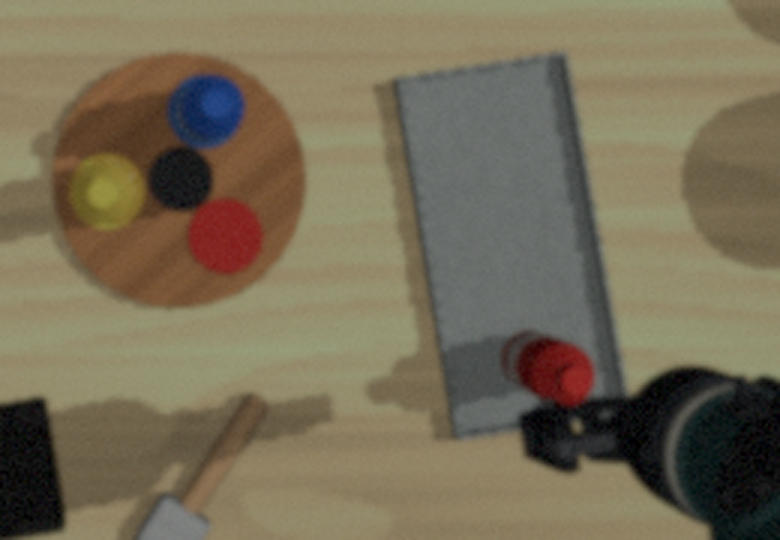

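Red stands upright in the near slot at (548,370), and its spot is now visible at (225,236). Next is blue.

>>> step_arm --rows '[0.74,0.95,0,0,0,0,-1,0.74,0.95,0,0,0,0,-1,0.74,0.95,0,0,0,0,-1,0.74,0.95,0,0,0,0,-1,0.74,0.95,0,0,0,0,-1,0.74,0.95,0,0,0,0,-1,0.74,0.95,0,0,0,0,-1,0.74,0.95,0,0,0,0,-1,0.74,0.95,0,0,0,0,-1,0.74,0.95,0,0,0,0,-1]'

```text
time: 13.25
tool_pos: [0.5757, -0.0711, 0.1636]
tcp_rot: [-0.0, -0.069, 0.998, 0.0]
contact_force: [0.3, 0.1, -0.5]
opening: 0.998
gripper_force: 0.0
```

>>> step_arm --rows '[0,0,0,0,0,0,-1,0,0,-0.9,0,0,0,-1,0,0,-0.9,0,0,0,-1,0,0,-0.9,0,0,0,-1,0,0,-0.75,0,0,0,-1,0,0,0,0,0,0,-1]'

```text
time: 14.0
tool_pos: [0.5731, -0.0731, 0.0764]
tcp_rot: [-0.002, -0.069, 0.998, -0.0]
contact_force: [0.4, 0.3, 0.8]
opening: 0.999
gripper_force: 0.0
```

```bash
python3 - <<'E'
from h import *
o=r.observe();print(o['contact_force'],o['tool_pos'],o['tcp_rot'])
im=r.snapshot('top')
for c in blobs(im,(0,130,40),(6,255,255),100,(295,195,385,285))[:1]:
    e=cv2.fitEllipse(c);print('spot red',e,plane('top',e[0],.015))
E
```

```text
[0.42019654 0.34570712 0.813305  ] [ 0.57310423 -0.07308316  0.07638095] [-2.24174169e-03 -6.85992595e-02  9.97641776e-01 -4.83276671e-05]
```

>>> step_arm --rows '[0.1,0,0,0,0,0,0.4,0,0,0,0,0,0,1,0,0,0,0,0,0,1,0,0,0,0,0,0,1,0,0,0,0,0,0,1,0,0,0,0,0,0,1,0,0,0,0,0,0,1]'

```text
time: 14.92
tool_pos: [0.5785, -0.0719, 0.0785]
tcp_rot: [0.001, -0.069, 0.998, -0.0]
contact_force: [0.9, 0.6, 5.5]
opening: 0.221
gripper_force: 49.0
```

>>> step_arm --rows '[0,0,0.4,0,0,0,1,0,0,0.8,0,0,0,1,0,0,0.8,0,0,0,1,0,0,0,0,0,0,1]'

```text
time: 15.42
tool_pos: [0.579, -0.0721, 0.1292]
tcp_rot: [0.001, -0.069, 0.998, -0.0]
contact_force: [-0.5, -0.1, -1.0]
opening: 0.222
gripper_force: 48.9
```

>>> step_arm --rows '[0,-0.6,0,0,0,0,1,-0.1,-0.9,0,0,0,0,1,-0.1,-1,0,0,0,0,1,-0.1,-1,0,0,0,0,1,-0.1,-1,0,0,0,0,1,-0.1,-1,0,0,0,0,1,-0.1,-1,0,0,0,0,1,-0.1,-1,0,0,0,0,1,-0.1,-0.7,0,0,0,0,1,0,-0.3,0,0,0,0,1]'

```text
time: 16.68
tool_pos: [0.5567, -0.2862, 0.1271]
tcp_rot: [-0.001, -0.068, 0.998, 0.0]
contact_force: [-1.1, 0.2, -1.8]
opening: 0.223
gripper_force: 48.9
```

>>> step_arm --rows '[0,0,-0.7,0,0,0,1,0,0,-0.9,0,0,0,1,0,0,-0.5,0,0,0,1,0,0,-0.2,0,0,0,1,0,0,0,0,0,0,1]'

```text
time: 17.3
tool_pos: [0.5581, -0.284, 0.0701]
tcp_rot: [-0.0, -0.07, 0.998, 0.0]
contact_force: [-0.1, -0.5, -1.0]
opening: 0.222
gripper_force: 48.9
```

>>> step_arm --rows '[0,0,-0.06,0,0,0,1,0,0,-0.04,0,0,0,1,0,0,0,0,0,0,1]'

```text
time: 17.68
tool_pos: [0.5581, -0.2846, 0.0682]
tcp_rot: [0.0, -0.069, 0.998, -0.0]
contact_force: [0.0, 0.1, -1.4]
opening: 0.225
gripper_force: 48.9
```

>>> step_arm --rows '[0,0,-0.05,0,0,0,1,0,0,0,0,0,0,1]'

```text
time: 17.92
tool_pos: [0.5585, -0.2846, 0.0675]
tcp_rot: [0.0, -0.069, 0.998, -0.0]
contact_force: [-1.2, 1.2, 5.1]
opening: 0.222
gripper_force: 49.4
```

>>> step_arm --rows '[0,0,0,0,0,0,0.2,0,0,0,0,0,0,-0.2,0,0,0,0,0,0,-1,0,0,0,0,0,0,-1,0,0,0,0,0,0,-1,0,0,1,0,0,0,-1,0,0,1,0,0,0,-1,0,0,1,0,0,0,-1,0,0,1,0,0,0,-1]'

```text
time: 19.05
tool_pos: [0.5578, -0.2844, 0.1674]
tcp_rot: [-0.0, -0.069, 0.998, 0.0]
contact_force: [0.4, 0.5, -0.2]
opening: 1.002
gripper_force: 0.0
```

>>> step_arm --rows '[-0.16,1,0,0,0,0,-1,-0.16,1,0,0,0,0,-1,-0.16,1,0,0,0,0,-1,-0.16,1,0,0,0,0,-1,-0.16,1,0,0,0,0,-1,-0.16,1,0,0,0,0,-1,-0.16,1,0,0,0,0,-1,-0.16,1,0,0,0,0,-1,-0.16,1,0,0,0,0,-1,-0.16,1,0,0,0,0,-1]'

```text
time: 20.3
tool_pos: [0.5159, -0.0319, 0.1655]
tcp_rot: [-0.001, -0.07, 0.998, 0.0]
contact_force: [-0.9, 0.5, -0.8]
opening: 1.003
gripper_force: 0.0
```

>>> step_arm --rows '[0,0.9,0,0,0,0,-1,0,0.55,0,0,0,0,-1,0,0,0,0,0,0,-1]'

```text
time: 20.68
tool_pos: [0.5172, 0.0034, 0.1661]
tcp_rot: [-0.001, -0.071, 0.997, 0.0]
contact_force: [0.7, -0.8, 1.1]
opening: 0.996
gripper_force: 0.0
```

```bash
python3 - <<'E'
from h import *
o=r.observe();print(o['tool_pos'])
im=r.snapshot('wrist'); cv2.imwrite('pics/w2.png',im); cv2.imwrite('pics/t2.png',r.snapshot('top'))
q=o['tcp_rot'];A=R.from_quat([q[1],q[2],q[3],q[0]]).as_matrix();c=r.get_calibration('wrist');M=c['mount']
for n,p in dict(yelcap=(.5183,.0025,.135),redspot=(.4836,-.0844,.015),bluespot=(.5761,-.0711,.015)).items():
    X=M[:3,:3].T@(A.T@(np.array(p)-o['tool_pos'])-M[:3,3]);print(n,(c['K']@X/X[2])[:2])
for n,lo,hi in(('r',(0,150,50),(6,255,255)),('b',(100,150,40),(125,255,255)),('y',(22,140,80),(34,255,255))):
    for k in blobs(im,lo,hi,250):
        e=cv2.fitEllipse(k);print(n,np.round(e[0]),np.round(e[1]),plane('wrist',e[0],.015,o))
E
```

```text
[0.51716056 0.00344561 0.16611331]
yelcap [323.21363493 215.7895275 ]
redspot [250.74976711 140.56582777]
bluespot [256.37098909 219.75618651]
r [250. 140.] [48. 51.] [ 0.4835254 -0.0849981]
b [ 29. 191.] [48. 76.] [ 0.57811377 -0.33634105]
b [461. 268.] [23. 70.] [0.60392219 0.1902221 ]
b [255. 223.] [32. 47.] [ 0.58012105 -0.07210204]
b [ 85. 176.] [18. 33.] [ 0.55041208 -0.27009141]
y [324. 202.] [47. 51.] [0.5425634  0.00575112]
```

View pics/w2.png

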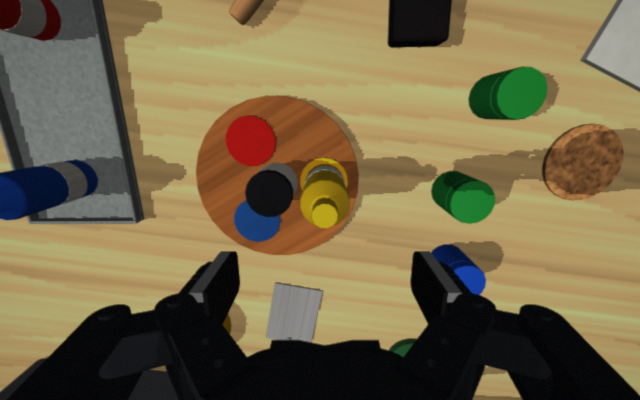

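The wrist view shows the red spot at (250,140), which matches the prediction, the yellow cap at (324,214), and red and blue standing in the tray. Next is grasping yellow.

>>> step_arm --rows '[0,0,-0.9,0,0,0,-1,0,0,-0.9,0,0,0,-1,0,0,-0.9,0,0,0,-1,0,0,-0.75,0,0,0,-1,0,0,0,0,0,0,-1,0,0,0,0,0,0,0.4]'

```text
time: 21.52
tool_pos: [0.5184, 0.0011, 0.0808]
tcp_rot: [0.0, -0.069, 0.998, -0.0]
contact_force: [-0.6, -0.2, 0.4]
opening: 0.818
gripper_force: 0.0
```

>>> step_arm --rows '[0,0,0,0,0,0,1,0,0,0,0,0,0,1,0,0,0,0,0,0,1,0,0,0,0,0,0,1,0,0,0,0,0,0,1,0,0,0,0,0,0,1]'

```text
time: 22.28
tool_pos: [0.5187, 0.0021, 0.0811]
tcp_rot: [0.001, -0.069, 0.998, 0.0]
contact_force: [-0.3, 0.7, 6.1]
opening: 0.222
gripper_force: 49.0
```

>>> step_arm --rows '[0,0,0.4,0,0,0,1,0,0,0.8,0,0,0,1,0,0,1,0,0,0,1,0,0,1,0,0,0,1,0,0,0,0,0,0,1]'

```text
time: 22.9
tool_pos: [0.5193, 0.0017, 0.1621]
tcp_rot: [0.002, -0.069, 0.998, -0.0]
contact_force: [0.6, -0.2, -2.0]
opening: 0.222
gripper_force: 48.9
```

>>> step_arm --rows '[-0.1,-0.6,0,0,0,0,1,-0.1,-0.9,0,0,0,0,1,-0.2,-1,0,0,0,0,1,-0.2,-1,0,0,0,0,1,-0.2,-1,0,0,0,0,1,-0.2,-1,0,0,0,0,1,-0.2,-1,0,0,0,0,1,-0.2,-1,0,0,0,0,1,-0.2,-1,0,0,0,0,1,-0.2,-1,0,0,0,0,1]'

```text
time: 24.15
tool_pos: [0.4707, -0.2372, 0.1589]
tcp_rot: [-0.002, -0.069, 0.998, 0.0]
contact_force: [-0.8, -1.1, -1.2]
opening: 0.222
gripper_force: 48.9
```

>>> step_arm --rows '[-0.2,-1,0,0,0,0,1,0,-0.95,0,0,0,0,1,0,-0.5,0,0,0,0,1,0,0,0,0,0,0,1,0,0,-0.8,0,0,0,1,0,0,-1,0,0,0,1,0,0,-1,0,0,0,1,0,0,-0.6,0,0,0,1,0,0,-0.15,0,0,0,1,0,0,0,0,0,0,1]'

```text
time: 25.4
tool_pos: [0.4683, -0.2968, 0.0719]
tcp_rot: [0.0, -0.069, 0.998, -0.0]
contact_force: [0.2, -0.9, -1.3]
opening: 0.22
gripper_force: 48.9
```

>>> step_arm --rows '[0,0,-0.07,0,0,0,1,0,0,0,0,0,0,1]'

```text
time: 25.65
tool_pos: [0.4683, -0.2972, 0.0704]
tcp_rot: [0.0, -0.069, 0.998, -0.0]
contact_force: [0.3, -0.2, -1.3]
opening: 0.221
gripper_force: 48.9
```

>>> step_arm --rows '[0,0,-0.06,0,0,0,1,0,0,0,0,0,0,1]'

```text
time: 25.9
tool_pos: [0.4691, -0.2972, 0.07]
tcp_rot: [0.001, -0.069, 0.998, -0.0]
contact_force: [-0.7, 0.7, 7.6]
opening: 0.221
gripper_force: 49.9
```

>>> step_arm --rows '[0,0,0,0,0,0,0.2,0,0,0,0,0,0,-0.2,0,0,0,0,0,0,-1,0,0,0,0,0,0,-1,0,0,0,0,0,0,-1,0,0,1,0,0,0,-1,0,0,1,0,0,0,-1,0,0,1,0,0,0,-1,0,0,1,0,0,0,-1]'

```text
time: 27.02
tool_pos: [0.4678, -0.2969, 0.1691]
tcp_rot: [-0.0, -0.069, 0.998, 0.0]
contact_force: [0.4, 0.4, -0.7]
opening: 0.997
gripper_force: 0.0
```

>>> step_arm --rows '[0.23,0.98,0,0,0,0,-1,0.23,0.98,0,0,0,0,-1,0.23,0.98,0,0,0,0,-1,0.23,0.98,0,0,0,0,-1,0.23,0.98,0,0,0,0,-1,0.23,0.98,0,0,0,0,-1,0.23,0.98,0,0,0,0,-1,0.23,0.98,0,0,0,0,-1,0.23,0.98,0,0,0,0,-1,0.23,0.98,0,0,0,0,-1]'

```text
time: 28.28
tool_pos: [0.5255, -0.0512, 0.1683]
tcp_rot: [-0.0, -0.069, 0.998, -0.0]
contact_force: [0.5, 0.3, -0.3]
opening: 1.001
gripper_force: 0.0
```

>>> step_arm --rows '[0,0,0,0,0,0,-1,0,0,0,0,0,0,-1]'

```text
time: 28.52
tool_pos: [0.525, -0.0529, 0.1683]
tcp_rot: [-0.0, -0.069, 0.998, -0.0]
contact_force: [-0.5, -0.3, -0.3]
opening: 0.998
gripper_force: 0.0
```

```bash
python3 - <<'E'
from h import *
o=r.observe();print(o['tool_pos'])
im=r.snapshot('wrist'); cv2.imwrite('pics/w3.png',im); s=r.snapshot('scene'); cv2.imwrite('pics/s3.png',s)
for n,lo,hi,z,box in(('b',(100,150,40),(125,255,255),.015,(150,60,450,280)),('y',(22,140,80),(34,255,255),.015,(150,60,450,280)),('r',(0,150,50),(6,255,255),.015,(150,60,450,280)),('lid',(0,0,0),(180,120,40),.07,(250,100,400,270)),('mat',(8,110,90),(18,255,255),.006,(460,60,640,250))):
    for k in blobs(im,lo,hi,250,box)[:2]:
        e=cv2.fitEllipse(k);print(n,np.round(e[0]),np.round(e[1]),plane('wrist',e[0],z,o))
cv2.imwrite('pics/ws3.png',np.hstack([cv2.resize(im,(480,300)),cv2.resize(s[90:230,160:320],(320,300))]))
E
```

```text
[ 0.52502543 -0.05293237  0.16828682]
b [303. 221.] [36. 45.] [ 0.57779134 -0.07188894]
y [372. 180.] [43. 46.] [0.51695295 0.00074081]
r [302. 140.] [49. 50.] [ 0.48339029 -0.08485329]
lid [327. 192.] [44. 45.] [ 0.52478055 -0.05078708]
mat [620. 164.] [47. 80.] [0.46035244 0.28719578]
```

View pics/ws3.png

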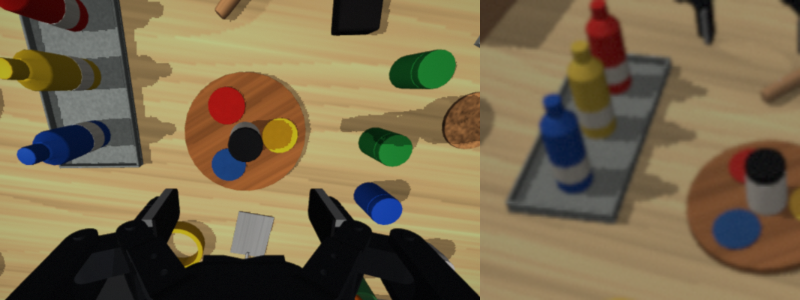

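All three bottles stand in the tray, the spots are visible and the pot is in its place (lid at about (246,144) in the shrunk view). Next is grasping the pot.

>>> step_arm --rows '[0,0,-0.9,0,0,0,-1,0,0,-1,0,0,0,-1,0,0,-1,0,0,0,-1,0,0,-1,0,0,0,-1,0,0,-1,0,0,0,-1,0,0,-0.8,0,0,0,-1,0,0,0,0,0,0,-1,0,0,0,0,0,0,0]' --grip_force 40

```text
time: 29.62
tool_pos: [0.5259, -0.0527, 0.0265]
tcp_rot: [0.0, -0.069, 0.998, -0.0]
contact_force: [0.1, 0.3, -0.3]
opening: 0.818
gripper_force: 0.0
```

>>> step_arm --rows '[0,0,0,0,0,0,1,0,0,0,0,0,0,1,0,0,0,0,0,0,1,0,0,0,0,0,0,1,0,0,0,0,0,0,1]'

```text
time: 30.25
tool_pos: [0.5264, -0.0519, 0.0272]
tcp_rot: [0.001, -0.069, 0.998, -0.0]
contact_force: [-1.0, -1.4, 5.4]
opening: 0.517
gripper_force: 39.9
```

>>> step_arm --rows '[0,0,0.4,0,0,0,1,0,0,0.8,0,0,0,1,0,0,1,0,0,0,1,0,0,1,0,0,0,1,0,0,0,0,0,0,1]'

```text
time: 30.88
tool_pos: [0.527, -0.0521, 0.108]
tcp_rot: [0.002, -0.069, 0.998, -0.0]
contact_force: [-0.7, -0.5, -2.2]
opening: 0.513
gripper_force: 41.0
```

```bash
python3 - <<'E'
from h import *
o=r.observe();print(o['tool_pos'],o['opening'])
im=r.snapshot('wrist'); t=r.snapshot('top'); s=r.snapshot('scene')
cv2.imwrite('pics/ws4.png',np.hstack([cv2.resize(im,(480,300)),cv2.resize(s[60:200,240:400],(320,300))]))
for k in blobs(t,(5,60,60),(18,255,255),200,(150,240,215,305))[:1]: e=cv2.fitEllipse(k);print('mat',e,plane('top',e[0],.006))
E
```

```text
[ 0.52701327 -0.05208368  0.10802914] 0.5128432008119338
mat ((182.03469848632812, 272.6061706542969), (38.64621353149414, 40.54690933227539), 61.64889144897461) [0.45507543 0.29901939]
```

View pics/ws4.png

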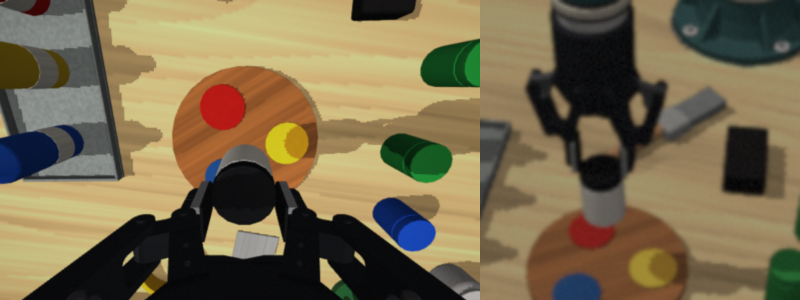

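>>> step_arm --rows '[-0.1,0.6,0,0,0,0,1,-0.2,0.9,0,0,0,0,1,-0.2,1,0,0,0,0,1,-0.2,1,0,0,0,0,1,-0.2,1,0,0,0,0,1,-0.2,1,0,0,0,0,1,-0.2,1,0,0,0,0,1,-0.2,1,0,0,0,0,1,-0.2,1,0,0,0,0,1,-0.2,1,0,0,0,0,1]'

```text
time: 32.28
tool_pos: [0.4764, 0.1873, 0.105]
tcp_rot: [-0.001, -0.07, 0.998, -0.0]
contact_force: [1.0, 0.2, -1.8]
opening: 0.512
gripper_force: 41.0
```

>>> step_arm --rows '[-0.2,1,0,0,0,0,1,-0.2,1,0,0,0,0,1,-0.2,1,0,0,0,0,1,-0.2,0.9,0,0,0,0,1,-0.15,0.6,0,0,0,0,1,0,0,0,0,0,0,1]'

```text
time: 33.02
tool_pos: [0.453, 0.2997, 0.1054]
tcp_rot: [-0.0, -0.071, 0.997, 0.0]
contact_force: [-0.1, 0.7, -2.2]
opening: 0.517
gripper_force: 41.1
```

>>> step_arm --rows '[0.12,0,-0.6,0,0,0,1,0,0,-1,0,0,0,1,0,0,-1,0,0,0,1,0,0,-0.5,0,0,0,1,0,0,-0.12,0,0,0,1,0,0,0,0,0,0,1]'

```text
time: 33.78
tool_pos: [0.4576, 0.2979, 0.0256]
tcp_rot: [0.0, -0.069, 0.998, 0.0]
contact_force: [-0.8, -0.6, -1.1]
opening: 0.513
gripper_force: 41.1
```

>>> step_arm --rows '[0,0,-0.06,0,0,0,1,0,0,0,0,0,0,1]'

```text
time: 34.02
tool_pos: [0.4575, 0.2983, 0.0244]
tcp_rot: [0.0, -0.069, 0.998, 0.0]
contact_force: [-0.7, 0.5, -1.1]
opening: 0.516
gripper_force: 41.1
```

>>> step_arm --rows '[-0.06,0,-0.07,0,0,0,1,0,0,0,0,0,0,1]'

```text
time: 34.28
tool_pos: [0.4554, 0.2981, 0.0222]
tcp_rot: [-0.0, -0.069, 0.998, -0.0]
contact_force: [0.1, -0.1, -1.4]
opening: 0.514
gripper_force: 41.1
```

>>> step_arm --rows '[0,0,-0.06,0,0,0,1,0,0,0,0,0,0,1]'

```text
time: 34.52
tool_pos: [0.4561, 0.2983, 0.0213]
tcp_rot: [0.0, -0.069, 0.998, 0.0]
contact_force: [0.6, -0.2, 5.0]
opening: 0.514
gripper_force: 42.0
```

>>> step_arm --rows '[0,0,0,0,0,0,0.2,0,0,0,0,0,0,-0.2,0,0,0,0,0,0,-1,0,0,0,0,0,0,-1,0,0,0,0,0,0,-1,0,0,1,0,0,0,-1,0,0,1,0,0,0,-1,0,0,1,0,0,0,-1,0,0,1,0,0,0,-1,0,0,1,0,0,0,-1]'

```text
time: 35.78
tool_pos: [0.4555, 0.2979, 0.1464]
tcp_rot: [-0.0, -0.069, 0.998, -0.0]
contact_force: [1.0, 0.0, -0.8]
opening: 1.001
gripper_force: 0.0
```

>>> step_arm --rows '[0,-0.6,0.7,0,0,0,-1,0,-0.5,0.3,0,0,0,-1,0,0,0,0,0,0,-1]'

```text
time: 36.15
tool_pos: [0.4557, 0.2683, 0.1706]
tcp_rot: [-0.0, -0.068, 0.998, -0.0]
contact_force: [-0.4, 0.2, -0.3]
opening: 1.002
gripper_force: 0.0
```

```bash
python3 - <<'E'
from h import *
o=r.observe();print(o['tool_pos'])
im=r.snapshot('wrist'); s=r.snapshot('scene')
cv2.imwrite('pics/ws5.png',np.hstack([cv2.resize(im,(480,300)),cv2.resize(s[120:260,380:540],(320,300))]))
for n,lo,hi,z in(('lid',(0,0,0),(180,120,40),.064),('mat',(8,110,90),(18,255,255),.006)):
    for k in blobs(im,lo,hi,250,(270,100,460,250))[:2]:
        e=cv2.fitEllipse(cv2.convexHull(k));print(n,np.round(e[0]),np.round(e[1]),plane('wrist',e[0],z,o))
E
```

```text
[0.45573835 0.26825184 0.17059904]
lid [355. 193.] [44. 44.] [0.4543646  0.29922638]
mat [352. 180.] [72. 77.] [0.45350629 0.30085075]
```

View pics/ws5.png

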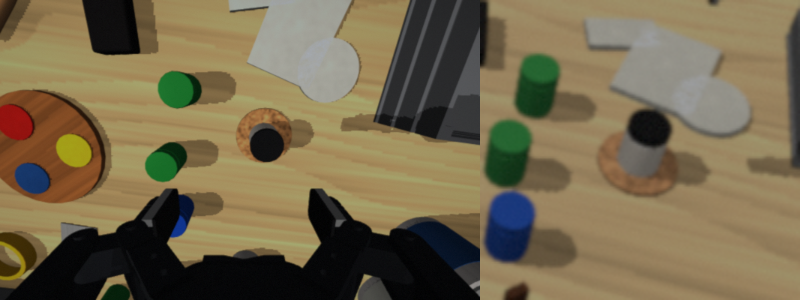

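The pot stands on the mat, and the lid and mat centres agree to 2 mm. Next I'll bring the bottles back, measuring the free spots on the way over.

>>> step_arm --rows '[0.05,-1,0,0,0,0,-1,0.05,-1,0,0,0,0,-1,0.05,-1,0,0,0,0,-1,0.05,-1,0,0,0,0,-1,0.05,-1,0,0,0,0,-1,0.05,-1,0,0,0,0,-1,0.05,-1,0,0,0,0,-1,0.05,-1,0,0,0,0,-1,0.05,-1,0,0,0,0,-1,0.05,-1,0,0,0,0,-1]' --grip_force 50

```text
time: 37.5
tool_pos: [0.4679, 0.0203, 0.1698]
tcp_rot: [-0.001, -0.07, 0.998, 0.0]
contact_force: [0.4, 0.0, 0.4]
opening: 1.002
gripper_force: 0.0
```

>>> step_arm --rows '[0,-1,0,0,0,0,-1,0,-1,0,0,0,0,-1,0,0,0,0,0,0,-1]'

```text
time: 37.88
tool_pos: [0.4678, -0.0309, 0.1699]
tcp_rot: [-0.001, -0.068, 0.998, -0.0]
contact_force: [0.3, 0.8, 0.2]
opening: 0.999
gripper_force: 0.0
```

```bash
python3 - <<'E'
from h import *
o=r.observe();print(o['tool_pos'])
im=r.snapshot('wrist')
for n,lo,hi in(('b',(100,150,40),(125,255,255)),('y',(22,140,80),(34,255,255)),('r',(0,150,50),(6,255,255))):
    for k in blobs(im,lo,hi,250,(150,60,450,280))[:2]:
        e=cv2.fitEllipse(k);print(n,np.round(e[0]),np.round(e[1]),plane('wrist',e[0],.015,o))
E
```

```text
[ 0.46778584 -0.03090177  0.16990685]
b [283. 259.] [37. 41.] [ 0.57549962 -0.06998034]
y [347. 223.] [42. 44.] [0.51723714 0.0027616 ]
r [278. 187.] [44. 47.] [ 0.48341439 -0.0843305 ]
```

>>> step_arm --rows '[0,-1,0,0,0,0,-1,0,-1,0,0,0,0,-1,0,-1,0,0,0,0,-1,0,-1,0,0,0,0,-1,0,-1,0,0,0,0,-1,0,-1,0,0,0,0,-1,0,-1,0,0,0,0,-1,0,-1,0,0,0,0,-1,0,-1,0,0,0,0,-1,0,-1,0,0,0,0,-1]'

```text
time: 39.17
tool_pos: [0.4692, -0.2782, 0.1701]
tcp_rot: [-0.0, -0.071, 0.998, 0.001]
contact_force: [0.7, 0.1, 0.6]
opening: 0.999
gripper_force: 0.0
```

>>> step_arm --rows '[0,-0.6,0,0,0,0,-1,0,0,0,0,0,0,-1,0,0,0,0,0,0,-1]'

```text
time: 39.55
tool_pos: [0.4685, -0.2927, 0.1704]
tcp_rot: [-0.0, -0.07, 0.998, 0.001]
contact_force: [0.5, -0.3, -0.6]
opening: 1.001
gripper_force: 0.0
```

>>> step_arm --rows '[0,-0.16,-0.8,0,0,0,-1,0,0,-1,0,0,0,-1,0,0,-1,0,0,0,-1,0,0,-1,0,0,0,-1,0,0,-0.2,0,0,0,-1,0,0,0,0,0,0,-1,0,0,0,0,0,0,0.4]'

```text
time: 40.42
tool_pos: [0.4691, -0.2986, 0.0717]
tcp_rot: [0.001, -0.069, 0.998, -0.0]
contact_force: [0.1, 0.0, -0.1]
opening: 0.81
gripper_force: 0.0
```

>>> step_arm --rows '[0,0,0,0,0,0,1,0,0,0,0,0,0,1,0,0,0,0,0,0,1,0,0,0,0,0,0,1,0,0,0,0,0,0,1,0,0,0,0,0,0,1]'

```text
time: 41.18
tool_pos: [0.4686, -0.2984, 0.0711]
tcp_rot: [0.0, -0.069, 0.998, 0.0]
contact_force: [-1.4, 0.6, 5.3]
opening: 0.224
gripper_force: 48.8
```

>>> step_arm --rows '[0,0,0.4,0,0,0,1,0,0,0.8,0,0,0,1,0,0,1,0,0,0,1,0,0,0.4,0,0,0,1,0,0,0,0,0,0,1]'

```text
time: 41.8
tool_pos: [0.4685, -0.2987, 0.1361]
tcp_rot: [0.001, -0.069, 0.998, -0.0]
contact_force: [0.6, -0.7, -1.7]
opening: 0.22
gripper_force: 49.0
```

>>> step_arm --rows '[0.1,0.6,0,0,0,0,1,0.2,0.9,0,0,0,0,1,0.2,1,0,0,0,0,1,0.2,1,0,0,0,0,1,0.2,1,0,0,0,0,1,0.2,1,0,0,0,0,1,0.2,1,0,0,0,0,1,0.2,1,0,0,0,0,1,0.2,1,0,0,0,0,1,0.2,1,0,0,0,0,1]'

```text
time: 43.05
tool_pos: [0.5146, -0.0587, 0.1346]
tcp_rot: [-0.001, -0.07, 0.998, 0.0]
contact_force: [-1.2, -0.0, -1.2]
opening: 0.223
gripper_force: 49.0
```

>>> step_arm --rows '[0.1,1,0,0,0,0,1,0,0.9,0,0,0,0,1,0,0.6,0,0,0,0,1,0,0,0,0,0,0,1,0,0,0,0,0,0,1]'

```text
time: 43.68
tool_pos: [0.5179, 0.0007, 0.1355]
tcp_rot: [-0.0, -0.069, 0.998, -0.0]
contact_force: [0.1, -0.4, -1.8]
opening: 0.219
gripper_force: 49.0
```

Descend from 0.1355 to about 0.084, then touch down.

>>> step_arm --rows '[0,0.07,-0.6,0,0,0,1,0,0,-0.9,0,0,0,1,0,0,-0.45,0,0,0,1,0,0,-0.1,0,0,0,1,0,0,0,0,0,0,1]'

```text
time: 44.3
tool_pos: [0.5184, 0.0031, 0.0844]
tcp_rot: [0.0, -0.069, 0.998, -0.0]
contact_force: [-0.1, 0.1, -0.9]
opening: 0.218
gripper_force: 49.0
```

>>> step_arm --rows '[0,0,-0.06,0,0,0,1,0,0,0,0,0,0,1]'

```text
time: 44.55
tool_pos: [0.5186, 0.0034, 0.0833]
tcp_rot: [0.0, -0.069, 0.998, 0.0]
contact_force: [0.0, -1.0, -1.5]
opening: 0.221
gripper_force: 49.0
```

>>> step_arm --rows '[0,0,-0.06,0,0,0,1,0,0,0,0,0,0,1]'

```text
time: 44.8
tool_pos: [0.5191, 0.0036, 0.0821]
tcp_rot: [0.001, -0.069, 0.998, 0.0]
contact_force: [-0.9, 1.2, 4.9]
opening: 0.22
gripper_force: 49.6
```

>>> step_arm --rows '[0,0,0,0,0,0,0.2,0,0,0,0,0,0,-0.2,0,0,0,0,0,0,-1,0,0,0,0,0,0,-1,0,0,0,0,0,0,-1,0,0,1,0,0,0,-1,0,0,1,0,0,0,-1,0,0,1,0,0,0,-1,0,0,0.5,0,0,0,-1]'

```text
time: 45.92
tool_pos: [0.5188, 0.0033, 0.1701]
tcp_rot: [0.001, -0.069, 0.998, 0.0]
contact_force: [-0.1, 0.2, -0.3]
opening: 0.996
gripper_force: 0.0
```

>>> step_arm --rows '[0.16,-1,0,0,0,0,-1,0.16,-1,0,0,0,0,-1,0.16,-1,0,0,0,0,-1,0.16,-1,0,0,0,0,-1,0.16,-1,0,0,0,0,-1,0.16,-1,0,0,0,0,-1,0.16,-1,0,0,0,0,-1,0.16,-1,0,0,0,0,-1,0.16,-1,0,0,0,0,-1,0.12,-1,0,0,0,0,-1]'

```text
time: 47.18
tool_pos: [0.5569, -0.2472, 0.1682]
tcp_rot: [-0.001, -0.069, 0.998, 0.0]
contact_force: [-0.5, -0.7, 0.1]
opening: 1.002
gripper_force: 0.0
```

>>> step_arm --rows '[0,-0.9,0,0,0,0,-1,0,-0.6,0,0,0,0,-1,0,0,0,0,0,0,-1,0,0,0,0,0,0,-1]'

```text
time: 47.68
tool_pos: [0.5572, -0.2829, 0.1687]
tcp_rot: [-0.0, -0.07, 0.998, 0.001]
contact_force: [-0.4, 0.4, -0.3]
opening: 1.0
gripper_force: 0.0
```

>>> step_arm --rows '[0.04,-0.04,-0.8,0,0,0,-1,0,0,-1,0,0,0,-1,0,0,-1,0,0,0,-1,0,0,-1,0,0,0,-1,0,0,-0.2,0,0,0,-1,0,0,0,0,0,0,-1,0,0,0,0,0,0,0.4]'

```text
time: 48.55
tool_pos: [0.5592, -0.2853, 0.0701]
tcp_rot: [0.001, -0.069, 0.998, -0.0]
contact_force: [0.2, 0.3, 0.1]
opening: 0.813
gripper_force: 0.0
```

>>> step_arm --rows '[0,0,0,0,0,0,1,0,0,0,0,0,0,1,0,0,0,0,0,0,1,0,0,0,0,0,0,1,0,0,0,0,0,0,1,0,0,0,0,0,0,1]'

```text
time: 49.3
tool_pos: [0.5586, -0.2853, 0.0695]
tcp_rot: [0.0, -0.069, 0.998, -0.0]
contact_force: [-0.6, 0.1, 5.8]
opening: 0.222
gripper_force: 48.9
```

>>> step_arm --rows '[0,0,0.4,0,0,0,1,0,0,0.8,0,0,0,1,0,0,1,0,0,0,1,0,0,0.4,0,0,0,1,0,0,0,0,0,0,1]'

```text
time: 49.92
tool_pos: [0.5585, -0.2853, 0.1344]
tcp_rot: [0.0, -0.069, 0.998, -0.0]
contact_force: [0.0, 0.4, -1.3]
opening: 0.225
gripper_force: 48.9
```

>>> step_arm --rows '[0,0.6,0,0,0,0,1,0.1,0.9,0,0,0,0,1,0.1,1,0,0,0,0,1,0.1,1,0,0,0,0,1,0.1,1,0,0,0,0,1,0.1,1,0,0,0,0,1,0.1,1,0,0,0,0,1,0.1,0.9,0,0,0,0,1,0.08,0.6,0,0,0,0,1,0,0.6,0,0,0,0,1]'

```text
time: 51.18
tool_pos: [0.5775, -0.0686, 0.1336]
tcp_rot: [-0.0, -0.07, 0.998, 0.0]
contact_force: [0.6, 0.2, -0.5]
opening: 0.221
gripper_force: 48.9
```

>>> step_arm --rows '[0,0,0,0,0,0,1,0,0,-0.5,0,0,0,1,0,0,-0.9,0,0,0,1,0,0,-0.45,0,0,0,1,0,0,-0.1,0,0,0,1,0,0,0,0,0,0,1]'

```text
time: 51.92
tool_pos: [0.5779, -0.0707, 0.0852]
tcp_rot: [0.0, -0.069, 0.998, -0.0]
contact_force: [0.5, -1.0, -1.4]
opening: 0.22
gripper_force: 48.9
```

>>> step_arm --rows '[0,0,-0.1,0,0,0,1,0,0,-0.05,0,0,0,1,0,0,0,0,0,0,1]'

```text
time: 52.3
tool_pos: [0.5778, -0.0701, 0.0815]
tcp_rot: [0.0, -0.069, 0.998, 0.0]
contact_force: [0.4, 0.3, -0.7]
opening: 0.223
gripper_force: 48.9
```

>>> step_arm --rows '[0,0,-0.06,0,0,0,1,0,0,0,0,0,0,1]'

```text
time: 52.55
tool_pos: [0.5783, -0.0701, 0.0805]
tcp_rot: [0.001, -0.069, 0.998, 0.0]
contact_force: [-0.2, -0.5, 3.3]
opening: 0.222
gripper_force: 49.4
```

>>> step_arm --rows '[0,0,0,0,0,0,0.2,0,0,0,0,0,0,-0.2,0,0,0,0,0,0,-1,0,0,0,0,0,0,-1,0,0,0,0,0,0,-1,0,0,1,0,0,0,-1,0,0,1,0,0,0,-1,0,0,1,0,0,0,-1,0,0,0.6,0,0,0,-1]'

```text
time: 53.68
tool_pos: [0.5782, -0.0703, 0.1712]
tcp_rot: [0.001, -0.069, 0.998, -0.0]
contact_force: [-0.1, -0.9, -0.5]
opening: 0.998
gripper_force: 0.0
```

>>> step_arm --rows '[-0.75,-0.96,0,0,0,0,-1,-0.75,-0.96,0,0,0,0,-1,-0.75,-0.96,0,0,0,0,-1,-0.75,-0.96,0,0,0,0,-1,-0.75,-0.96,0,0,0,0,-1,-0.75,-0.96,0,0,0,0,-1,-0.75,-0.96,0,0,0,0,-1,-0.75,-0.96,0,0,0,0,-1,-0.75,-0.96,0,0,0,0,-1,-0.75,-0.96,0,0,0,0,-1]'

```text
time: 54.92
tool_pos: [0.3894, -0.3108, 0.1697]
tcp_rot: [-0.0, -0.069, 0.998, 0.0]
contact_force: [0.1, 0.1, 0.1]
opening: 1.002
gripper_force: 0.0
```

>>> step_arm --rows '[0,0,0,0,0,0,-1,0,0,0,0,0,0,-1]'

```text
time: 55.18
tool_pos: [0.3906, -0.3096, 0.1697]
tcp_rot: [0.0, -0.069, 0.998, 0.0]
contact_force: [-0.4, -0.0, 0.8]
opening: 1.001
gripper_force: 0.0
```

>>> step_arm --rows '[0,0,-0.8,0,0,0,-1,0,0,-1,0,0,0,-1,0,0,-1,0,0,0,-1,0,0,-1,0,0,0,-1,0,0,-0.2,0,0,0,-1,0,0,0,0,0,0,-1,0,0,0,0,0,0,0.4]'

```text
time: 56.05
tool_pos: [0.3911, -0.3104, 0.0707]
tcp_rot: [0.001, -0.07, 0.998, -0.0]
contact_force: [0.2, 0.4, 0.5]
opening: 0.82
gripper_force: 0.0
```

>>> step_arm --rows '[0,0,0,0,0,0,1,0,0,0,0,0,0,1,0,0,0,0,0,0,1,0,0,0,0,0,0,1,0,0,0,0,0,0,1,0,0,0,0,0,0,1]'

```text
time: 56.8
tool_pos: [0.3905, -0.3104, 0.0705]
tcp_rot: [0.0, -0.069, 0.998, -0.0]
contact_force: [-0.4, 0.3, 5.3]
opening: 0.223
gripper_force: 48.7
```

>>> step_arm --rows '[0,0,0.4,0,0,0,1,0,0,0.8,0,0,0,1,0,0,1,0,0,0,1,0,0,0.4,0,0,0,1,0,0,0,0,0,0,1]'

```text
time: 57.42
tool_pos: [0.3905, -0.3103, 0.1354]
tcp_rot: [0.001, -0.069, 0.998, -0.0]
contact_force: [-0.3, 0.5, -1.2]
opening: 0.22
gripper_force: 48.9
```

>>> step_arm --rows '[0.2,0.6,0,0,0,0,1,0.4,0.95,0,0,0,0,1,0.4,1,0,0,0,0,1,0.4,1,0,0,0,0,1,0.4,1,0,0,0,0,1,0.4,1,0,0,0,0,1,0.4,1,0,0,0,0,1,0.4,1,0,0,0,0,1,0.4,0.9,0,0,0,0,1,0.33,0.6,0,0,0,0,1]'

```text
time: 58.68
tool_pos: [0.483, -0.0815, 0.134]
tcp_rot: [-0.001, -0.071, 0.998, 0.0]
contact_force: [-0.4, 0.7, -2.3]
opening: 0.219
gripper_force: 48.9
```

>>> step_arm --rows '[0,0,0,0,0,0,1,0,0,-0.5,0,0,0,1,0,0,-0.9,0,0,0,1,0,0,-0.45,0,0,0,1,0,0,-0.1,0,0,0,1,0,0,0,0,0,0,1]'

```text
time: 59.42
tool_pos: [0.4835, -0.0844, 0.0862]
tcp_rot: [0.0, -0.069, 0.998, -0.0]
contact_force: [-0.1, -0.1, -0.5]
opening: 0.22
gripper_force: 48.9
```

>>> step_arm --rows '[0,0,-0.1,0,0,0,1,0,0,-0.05,0,0,0,1,0,0,0,0,0,0,1]'

```text
time: 59.8
tool_pos: [0.4836, -0.0839, 0.0825]
tcp_rot: [0.0, -0.069, 0.998, -0.0]
contact_force: [0.3, -0.7, -1.2]
opening: 0.22
gripper_force: 48.9
```

>>> step_arm --rows '[0,0,-0.06,0,0,0,1,0,0,0,0,0,0,1]'

```text
time: 60.05
tool_pos: [0.484, -0.0839, 0.0815]
tcp_rot: [0.0, -0.069, 0.998, 0.0]
contact_force: [-0.3, 0.6, 4.2]
opening: 0.22
gripper_force: 49.6
```

Release, rise and back away, then check everything from above.

>>> step_arm --rows '[0,0,0,0,0,0,0.2,0,0,0,0,0,0,-0.2,0,0,0,0,0,0,-1,0,0,0,0,0,0,-1,0,0,0,0,0,0,-1,0,0,1,0,0,0,-1,0,0,1,0,0,0,-1,0,0,1,0,0,0,-1,0,0,1,0,0,0,-1,0,0,0.6,0,0,0,-1]'

```text
time: 61.3
tool_pos: [0.4838, -0.084, 0.197]
tcp_rot: [0.001, -0.069, 0.998, -0.0]
contact_force: [0.5, 0.3, 0.8]
opening: 0.998
gripper_force: 0.0
```

>>> step_arm --rows '[-0.2,-1,0,0,0,0,-1,-0.2,-1,0,0,0,0,-1,-0.2,-1,0,0,0,0,-1,-0.2,-1,0,0,0,0,-1,-0.2,-1,0,0,0,0,-1,-0.2,-1,0,0,0,0,-1,-0.2,-1,0,0,0,0,-1,-0.2,-1,0,0,0,0,-1,-0.2,-1,0,0,0,0,-1,0,0,0,0,0,0,-1]'

```text
time: 62.55
tool_pos: [0.4374, -0.3109, 0.1956]
tcp_rot: [-0.0, -0.067, 0.998, -0.0]
contact_force: [-0.1, -0.1, -0.2]
opening: 0.997
gripper_force: 0.0
```

```bash
python3 - <<'E'
from h import *
t=r.snapshot('top'); s=r.snapshot('scene'); i0=cv2.imread('pics/top0.png')
for n,lo,hi in(('blue',(100,120,30),(125,255,255)),('yellow',(22,110,60),(34,255,255)),('red',(0,150,50),(6,255,255))):
    for im in(i0,t):
        e,_=cv2.minEnclosingCircle(blobs(im,lo,hi,60,(295,195,385,285))[0]);print(n,np.round(e,1),plane('top',e,.103).round(4))
a=cv2.matchTemplate(t[90:170,200:280],i0[100:160,210:270],5);print('jar shift px',np.array(cv2.minMaxLoc(a)[3])-10)
cv2.imwrite('pics/end.png',np.hstack([cv2.resize(t[80:320,140:400],(433,400)),cv2.resize(s[100:300,240:420],(360,400))]))
E
```

```text
blue [348.7 216.8] [ 0.5721 -0.0688]
blue [348.5 216.3] [ 0.5731 -0.0685]
yellow [314.  243.9] [0.5172 0.0029]
yellow [315.7 243.4] [ 0.5181 -0.0006]
red [355.1 258.4] [ 0.487  -0.0809]
red [355.1 258.4] [ 0.487  -0.0809]
jar shift px [0 0]
```

View pics/end.png

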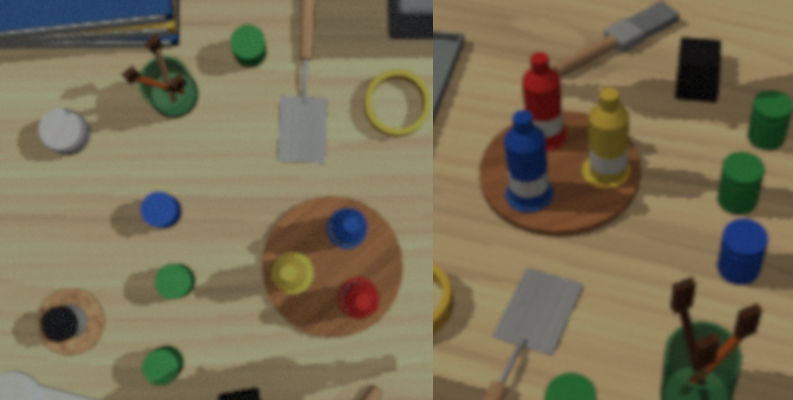

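The bottles stand on their own spots within about 4 mm of where they started. The pot is on the mat (its lid looks shifted only by perspective), and the jar has not moved. Handing in.

```bash
python3 -c "
from workcell import r
print(r.close_job())"
```

```text
the job is handed in; nothing more can be done
None
```

The job is handed in at about 63 s: in the last images the pot stands on the mat (about 2 mm off centre), each bottle stands on its own spot (within about 4 mm of where it started), and the jar has not moved; no verdict was returned.

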